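# Drive the seated plug out of the bore block

## Task

One bore of the steel block still has the plain brass plug seated down inside it. Take the ejector rod (the tool with the slim, tall handle) from the rack and press it straight down through that bore until the plug drops out into the catch tray below and the rod's shoulder sits on the block, then let go and leave the rod standing there. Press rather than drop it, and leave the flanged guide in the other bore and the stubby punch in the rack as they are.

Things in the scene. Friction and masses are not known exactly. Their poses are not given: they have to be found in the camera images.
- bore_block: Fixed steel block 75 x 150 x 45 mm on four posts over a shallow aluminium catch tray 105 x 180 mm with a 16 mm high rim. Origin: centre of the tray's underside, on the worktop; z up, y along the block's length. The block's top is 100 mm and its underside 55 mm above the origin. Two upright through bores of 30 mm diameter, at y = -35 mm and y = +35 mm.
- bore0 (a point): Centre of the mouth of the bore at y = -35 mm, at the level of the block's top.
- bore1 (a point): Centre of the mouth of the bore at y = +35 mm, at the level of the block's top.
- plug_center (a point): Centre of the plain brass plug, 28 mm diameter, 34 mm tall, lower end tapered. It sits wholly inside either one of the two bores, its top about 5 mm below the block's top, held by three small spring plungers near the bottom of the bore. Driving it takes about 6 to 15 N at first, then a few newtons; it drops once pushed down about 30 mm.
- guide_center (a point): Centre of the flange of the brass guide bush in the other bore: flange 42 mm diameter and 6 mm thick resting on the block's top, a 10 mm hole through it. It is to stay.
- ejector_grip (a point): Centre of the ejector rod's round wooden handle, half-way up: 24 mm diameter, 46 mm tall, upright. It is 29 mm above the underside of the rod's shoulder and 87 mm above the shank's tip. At the start the rod hangs in one of the two holes of an open wooden rack (70 x 170 mm, top 70 mm above the worktop), its shoulder on the rack's top.
- ejector_shoulder (a point): Centre of the underside of the ejector rod's shoulder disc; it lies on the block's top when the rod is fully in.
- ejector: The ejector rod, 0.12 kg: steel shank 14 mm diameter, 58 mm long, then a steel shoulder disc 46 mm diameter, 6 mm thick, then the handle. Origin at the centre of the shank's tip, z up along the rod.
- stub_punch_grip (a point): Centre of the handle of the stubby punch in the other hole of the same rack, 100 mm from the ejector along the rack's length: handle 38 mm diameter, only 26 mm tall, on a 46 mm shoulder disc. It is to stay.
Mind the look-alikes: they are no part of the job. What is shaped like the ejector but green is not meant.

How it is judged:
By the outcome, as a careful person would: the job done as asked, in the order asked, and still so for the second after the job is handed in, with the robot touching nothing.
It also fails if it takes over 32 s, if anything falls off the work surface, if the arm or the gripper's body presses on something with over 40 N, if the wrist force passes 120 N, or if a joint passes its speed limit or range.

## Robot

A 7-joint arm with a two-finger parallel gripper is mounted at the origin on a cart in front of the work surface, level with it; the furniture and walls round the work are solid. World frame = base frame: x ahead of the robot, y to its left, z up, the work surface at z = 0. Lengths are in m, angles in rad, forces in N, time in s.
With the tool pointing down it reaches from about 0.425 to 0.875 m from the base axis. Payload 4.7 kg.
Tool frame: the origin (TCP) lies on the centre line of the jaws, within the pads' length; the fingertips stand bot.tips_ahead ahead of it and the grasp point (between the pads) lies 6 mm ahead of it (bot.tips_ahead is the distance from the TCP to the fingertips, in m); z points along the fingers, x is the direction in which the jaws open and shut, and the axes are right-handed (so a half turn about z gives the same grasp; the last joint's range is limited). The gripper opens to 85 mm and grips with 20 to 120 N. Pads are 22 mm wide; open, the fingers measure 114 mm over their backs; the gripper's body (76 mm by 85 mm) begins 54 mm behind the grasp point. The pads swing forward as they close: fully open they stand 13 mm farther back than shut.
Start: joints at [-1.325, 0.321, -0.07, 1.45, 0.023, 1.371, -0.057], TCP at [0.149, 0.633, 0.256] pointing down, gripper open.
Joint ranges: [-2.86, 2.86], [-0.3, 2.09], [-1.38, 1.24], [0.06, 2.45], [-1.56, 4.7], [0.09, 2.05], [-2.69, 2.69]. Speed limits (rad/s): [2.57, 2.57, 3.14, 3.14, 3.14, 3.14, 3.14].

## Interface

Orientations are given as a unit quaternion [x, y, z, w].
In Python, from station import sensors, viewer, workorder, outline_of, mark_of, bot gives the robot as it stands.
- The arm moves only by the tool drive_tool, never from a script. Its argument "plan" is a list of rows, each a list of 3 entries, a list of its own where there are three numbers: the shift along the tool's x, y, z in m, then the turn about the tool's z in degrees, then the closure, from 0 (fully open) to 1 (shut). A call has 1 to 5 rows; each row is the pose to reach, as a shift and turn from the pose commanded when the call began, along the tool's axes at that moment; what a row does not reach only later rows make up. A row lasts 1/8 s, in which the tool goes at most 62.5 mm and 10.7 degrees, less where a joint would pass 70% of its speed; a pose out of reach is approached as far as the arm can. A call with a gripper value outside its range is refused whole. The fingers move at their own pace and stop on an object; "grip_force" is the grip in N (left out, the last holds). Time passes only in rows, so rows that repeat a pose let the fingers close. It gives the time, the measured TCP pose, the force and the opening at its end, in the units of the state.
- sensors.observe(): the state, without advancing time (a new reading comes with each control period).
- viewer.grab_frame(name): name is "side" or "top" or "wrist"; returns (picture, depth): 420x560x3 uint8, red, green, blue; 420x560 float32, m along the optical axis (not along the pixel's ray), 0 where there is no reading.
- viewer.camera_params(name): a dict with "fx", "fy", "cx", "cy" (pixels), "T" (4x4, takes a point from camera to world coordinates); the wrist camera has in their place "T_tool_cam" (4x4, takes a point from camera to tool coordinates, whose origin is the TCP and whose axes are the tool frame's). Camera axes: x right, y up, looking along -z (the intrinsics and any distortion apply to the point x, -y, -z); pixel columns grow to the right and rows downward; lengths in m; the calibration is good to about 2 mm. The wrist camera is an equidistant fisheye: a pixel r from the principal point sees the ray r / f radians off the axis. A picture is of the moment at which its call begins: read the wrist's pose just before it. camera_params takes no time and is no camera call.
- workorder.close_job(): hands the job in, once; it reports no verdict.
Trained networks look in the newest picture that a camera, given by its name, has taken for a name from the list of things; names that differ only in an ending like _2 or _b are one class to them, and where a whole thing is asked for, a point or a joint stands for the part that bears it (a point fixed in the world has none). Each returns a list of dicts, best first, with "p" (0 to 1); they miss things now and then, are a little off and sometimes report something else, mostly with a low value. They report only what shows in the picture. A call takes as long as a camera call. They do not tell look-alikes from the thing itself.
- outline_of(label, camera): "pixels" (420x560 bool, what is visible of it) and "rect" ([left, top, width, height] as shares, 0 to 1, of the picture: columns of its width, rows of its height, round what is visible of it).
- mark_of(label, camera): "at" ([row, column] as shares, 0 to 1, of the picture: columns of its width, rows of its height: a listed point, or the origin of a listed thing).
The state is a dict: "t": time; "joint_pos": joint angles; "joint_velocities": joint speeds; "joint_efforts": joint torques, N m; "tool_pos": TCP position; "orientation": TCP orientation; "ft_force": force on the tool from outside, world axes, zero at the start; "moment": the same for the moment, N m; "width": finger opening in m.
Only numpy, scipy, OpenCV 4.12 (cv2) and the standard library are available. Lean on these libraries where they do the work, as an engineer would, in place of code of your own. Each camera call takes 0.05 s, during which the arm holds its last target.

## Working session

There is one attempt and no reset: what is moved stays moved. The work goes in short steps, Python scripts to look and compute and a tool call to move; the robot and the scene stay as the last step left them, time stands still between calls to the robot, and variables do not carry over. Pictures are saved under pics/ and viewed, and the job is handed in when it is done.

Besides the shell and the picture viewer there is one more tool, called after ">>>" by a JSON object that holds its "op" and its "data", one argument or row to a line. drive_tool: Moves the arm, as the interface text tells. Its arguments: {"type":"object","properties":{"plan":{"type":"array"},"grip_force":{"type":"number"}},"required":["plan"]}

```bash
ls; mkdir -p pics; cat > h.py <<'E'
import numpy as np, cv2
from station import sensors, viewer, workorder, outline_of, mark_of, bot
def save(n,img): cv2.imwrite('pics/'+n+'.png', cv2.cvtColor(img,cv2.COLOR_RGB2BGR))
def pix2w(P,d,u,v):
    # u col, v row, d depth along axis
    c=np.array([(u-P['cx'])/P['fx']*d, -(v-P['cy'])/P['fy']*d, -d,1.0])
    return (P['T']@c)[:3]
def proj(P,X):
    c=np.linalg.inv(P['T'])@np.r_[X,1]
    return P['cx']+P['fx']*c[0]/-c[2], P['cy']-P['fy']*c[1]/-c[2], -c[2]
E
python3 - <<'E'
from h import *
s=sensors.observe(); print(s); print(bot.tips_ahead)
for n in ('side','top'):
    a,d=viewer.grab_frame(n); save(n+'0',a); np.save(n+'0.npy',d)
    P=viewer.camera_params(n); print(n,P)
    for l in ('ejector_grip','ejector_shoulder','stub_punch_grip','bore0','bore1','plug_center','guide_center','bore_block','ejector'):
        print(n,l,[(round(float(r['p']),2),np.round(np.array(r['at'])*[420,560],1).tolist()) for r in mark_of(l,n)][:4])
print(sensors.observe()['t'])
E
```

```text
pics
{'t': 0.0, 'joint_pos': array([-1.32493341,  0.32183929, -0.07010082,  1.45168761,  0.02258277,
        1.37075049, -0.05688627]), 'joint_velocities': array([-0.00059236, -0.00054387,  0.00019235,  0.00062881, -0.00043376,
        0.00048449,  0.00181164]), 'joint_efforts': array([-4.71426358e-05, -4.93576348e+01, -3.82201262e-01, -3.14325321e+01,
        1.31228473e-02,  1.16752560e-02, -2.80043402e-06]), 'tool_pos': array([0.1492202 , 0.63214605, 0.25520664]), 'orientation': array([ 7.84103838e-01,  6.20628932e-01, -7.20319729e-04,  6.17537552e-04]), 'ft_force': array([-0.99123033,  0.76583702,  0.65780822]), 'moment': array([-0.01547413,  0.04150531,  0.06643038]), 'width': 0.08539183045377773}
0.025
side {'fx': 539.1522272526331, 'fy': 539.1522272526331, 'cx': 279.4933020634648, 'cy': 210.88184194287837, 'T': array([[-0.88633299,  0.41030966, -0.21461551,  0.31021324],
       [-0.46303251, -0.78919803,  0.40344437,  0.33749736],
       [-0.00383702,  0.45696002,  0.88947896,  0.97666314],
       [ 0.        ,  0.        ,  0.        ,  1.        ]])}
side ejector_grip [(0.89
[... 609 characters left out ...]
4215],
       [-0.99988215,  0.01198753, -0.00959122, -0.07405482],
       [-0.00782271,  0.13973211,  0.99015844,  1.14989587],
       [ 0.        ,  0.        ,  0.        ,  1.        ]])}
top ejector_grip [(0.84, [209.3, 336.9]), (0.58, [204.9, 384.0])]
top ejector_shoulder [(0.75, [211.2, 337.4]), (0.71, [211.0, 337.1]), (0.57, [207.8, 383.0])]
top stub_punch_grip [(0.54, [217.7, 293.4])]
top bore0 [(0.83, [196.4, 205.1]), (0.76, [197.1, 169.8])]
top bore1 [(0.83, [196.4, 205.1]), (0.76, [197.1, 169.8])]
top plug_center [(0.6, [199.7, 205.3])]
top guide_center [(0.8, [197.6, 170.8])]
top bore_block [(0.59, [200.2, 192.7])]
top ejector [(0.55, [212.8, 331.8]), (0.54, [208.2, 378.0])]
1.0
```

View pics/side0.png

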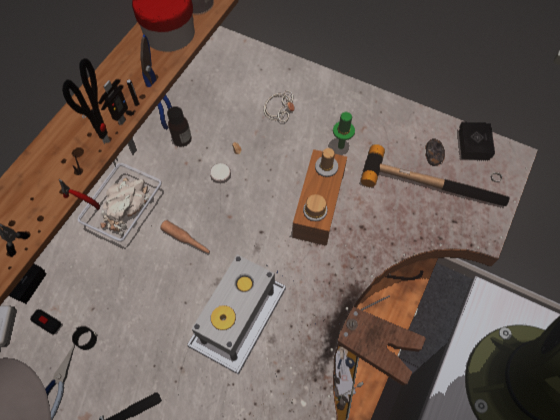

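View pics/top0.png

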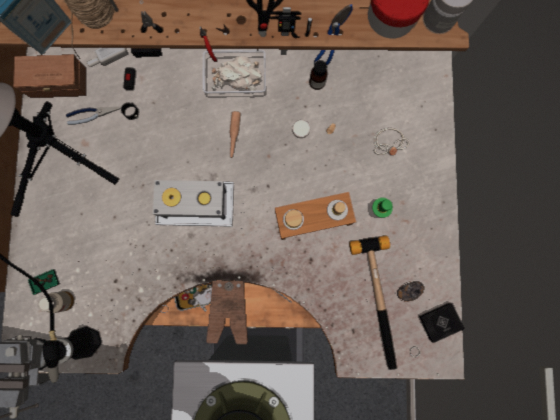

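```bash
python3 - <<'E'
from h import *
for n in ('side','top'):
    P=viewer.camera_params(n); d=np.load(n+'0.npy'); a=cv2.imread('pics/%s0.png'%n)
    v,u=np.mgrid[0:420,0:560]
    c=np.stack([(u-P['cx'])/P['fx']*d,-(v-P['cy'])/P['fy']*d,-d,np.ones_like(d)],-1)
    W=(c@P['T'].T)[...,:3]; W[d==0]=np.nan; np.save(n+'W.npy',W)
    # regions
    def reg(u0,u1,v0,v1,z0,z1):
        m=np.zeros(d.shape,bool); m[v0:v1,u0:u1]=1
        return m&(W[...,2]>z0)&(W[...,2]<z1)
    R={'side':dict(ej=(300,345,140,185),bl=(185,290,250,370),stub=(295,335,185,230)),'top':dict(ej=(322,352,195,225),bl=(145,240,175,230),stub=(280,307,203,232))}[n]
    for k,(u0,u1,v0,v1) in R.items():
        for z0,z1 in [(.06,.073),(.073,.085),(.085,.095),(.095,.104),(.104,.115),(.115,.13)]:
            m=reg(u0,u1,v0,v1,z0,z1); 
            if m.sum()>5:
                p=W[m]; print(n,k,z0,z1,m.sum(),'med',np.round(np.median(p,0),4),'mid',np.round((p.min(0)+p.max(0))/2,4),'ext',np.round(np.ptp(p,axis=0),4))
    m=(W[...,2]<.1)&(W[...,2]>-.05)&(W[...,0]>.3); print('table',np.nanmedian(W[300:330,80:120,2]) if n=='top' else np.nanmedian(W[200:240,230:280,2]))
    # ray-plane
    def rp(u,v,z):
        dr=P['T'][:3,:3]@np.array([(u-P['cx'])/P['fx'],-(v-P['cy'])/P['fy'],-1]); o=P['T'][:3,3]
        return o+dr*(z-o[2])/dr[2]
    M={'side':dict(ejgrip=(326.5,160.1,.099),ejsh=(327.8,170.8,.07),plug=(245.5,289.9,.078),boreP=(242.5,284.3,.1),boreG=(223.2,315.2,.1),guide=(225.3,317.1,.103)),
       'top':dict(ejgrip=(336.9,209.3,.099),ejsh=(337.2,211.1,.07),plug=(205.3,199.7,.078),boreP=(205.1,196.4,.1),boreG=(169.8,197.1,.1),guide=(170.8,197.6,.103))}[n]
    for k,x in M.items(): print(n,k,np.round(rp(*x),4))
    s=3
    for k,(u0,u1,v0,v1) in R.items():
        if k!='stub': cv2.imwrite(f'pics/{n}_{k}.png',cv2.resize(a[v0-15:v1+15,u0-15:u1+15],None,fx=5,fy=5,interpolation=cv2.INTER_CUBIC)[:600,:800])
E
```

```text
side ej 0.06 0.073 773 med [ 0.4913 -0.1873  0.069 ] mid [ 0.4932 -0.1957  0.0682] ext [0.0817 0.0986 0.0096]
side ej 0.073 0.085 223 med [ 0.489  -0.1944  0.0753] mid [ 0.4984 -0.1906  0.0788] ext [0.0555 0.0697 0.0115]
side ej 0.085 0.095 37 med [ 0.4903 -0.195   0.091 ] mid [ 0.4936 -0.2001  0.0902] ext [0.0244 0.0169 0.0092]
side ej 0.095 0.104 27 med [ 0.4887 -0.1941  0.0992] mid [ 0.491  -0.1985  0.0993] ext [0.0188 0.013  0.0076]
side ej 0.104 0.115 42 med [ 0.4893 -0.1942  0.1099] mid [ 0.4917 -0.1987  0.1097] ext [0.0199 0.0173 0.0105]
side ej 0.115 0.13 113 med [ 0.4927 -0.2017  0.1203] mid [ 0.493  -0.2029  0.1199] ext [0.0219 0.0237 0.0095]
side bl 0.06 0.073 164 med [0.4756 0.1586 0.0664] mid [0.5121 0.125  0.0665] ext [0.0756 0.1498 0.0126]
side bl 0.073 0.085 167 med [0.4757 0.1605 0.0788] mid [0.512  0.1252 0.079 ] ext [0.0751 0.1493 0.0118]
side bl 0.085 0.095 333 med [0.5075 0.0946 0.0927] mid [0.5132 0.1252 0.09  ] ext [0.0773 0.1494 0.0099]
side bl 0.095 0.104 3300 med [0.5113 0.1245 0.0993] mid [0.5128 0.1241 0.0995] ext [0.0766 0.1511 0.009 ]
side bl 0.104 0.115
[... 2143 characters left out ...]
 [0.064  0.0583 0.0095]
top stub 0.073 0.085 101 med [ 0.4613 -0.1082  0.0758] mid [ 0.476  -0.1068  0.0788] ext [0.0627 0.0553 0.0116]
top stub 0.085 0.095 7 med [ 0.4587 -0.1012  0.0897] mid [ 0.4617 -0.1066  0.09  ] ext [0.0159 0.0327 0.009 ]
top stub 0.095 0.104 202 med [ 0.4703 -0.1093  0.1013] mid [ 0.4705 -0.1084  0.1   ] ext [0.0351 0.0369 0.0079]
top stub 0.104 0.115 31 med [ 0.4745 -0.1091  0.1045] mid [ 0.4733 -0.1103  0.1055] ext [0.0283 0.0323 0.0031]
table -0.0003940969670903627
top ejgrip [ 0.4908 -0.2022  0.099 ]
top ejsh [ 0.4904 -0.2064  0.07  ]
top plug [0.5113 0.0871 0.078 ]
top boreP [0.5154 0.0844 0.1   ]
top boreG [0.513  0.1613 0.1   ]
top guide [0.5115 0.1584 0.103 ]
```

```bash
python3 - <<'E'
from h import *
for n in ('side','top'):
    P=viewer.camera_params(n); W=np.load(n+'W.npy')
    print(n,'tcp',proj(P,[.149,.632,.256]))
    print('green',[np.round(np.nanmedian(W[118:125,340:350].reshape(-1,3),0),3)] if n=='side' else np.round(np.nanmedian(W[200:212,378:392].reshape(-1,3),0),3))
    z=W[...,2]; vis=np.clip(np.nan_to_num(z)/0.4*255,0,255).astype(np.uint8); save(n+'z',cv2.applyColorMap(vis,cv2.COLORMAP_JET)[...,::-1])
    # height grid
    print(n,'max z by cell (rows x .0-.9, cols y .8..-.5)')
    for x in np.arange(0.1,.9,.1):
        row=[]
        for y in np.arange(.8,-.5,-.1):
            m=(W[...,0]>=x)&(W[...,0]<x+.1)&(W[...,1]>=y-.1)&(W[...,1]<y)&(z>-.1)
            row.append('%.2f'%np.percentile(z[m],99) if m.sum()>3 else ' -- ')
        print('%.1f'%x,row)
E
```

```text
side tcp (np.float64(289.7649535438524), np.float64(905.1475639053061), np.float64(0.48760040508071345))
green [array([ 0.499, -0.297,  0.103])]
side max z by cell (rows x .0-.9, cols y .8..-.5)
0.1 [' -- ', ' -- ', ' -- ', ' -- ', ' -- ', ' -- ', '0.00', '0.01', '0.01', '0.00', '0.00', '0.03', '0.00']
0.2 [' -- ', ' -- ', ' -- ', ' -- ', ' -- ', '0.00', '0.00', '-0.00', '-0.00', '0.00', '0.02', '0.03', '0.03']
0.3 [' -- ', ' -- ', ' -- ', ' -- ', ' -- ', '0.00', '0.00', '0.00', '0.00', '0.00', '0.03', '0.03', '0.00']
0.4 [' -- ', ' -- ', ' -- ', ' -- ', '0.00', '0.02', '0.10', '0.10', '0.10', '0.12', '0.12', '0.11', '0.00']
0.5 [' -- ', ' -- ', ' -- ', '0.42', '0.41', '0.02', '0.11', '0.10', '0.00', '0.08', '0.11', '0.11', '0.00']
0.6 [' -- ', ' -- ', ' -- ', '0.00', '0.41', '0.00', '0.00', '0.02', '0.00', '0.02', '0.00', '0.02', '0.00']
0.7 [' -- ', ' -- ', ' -- ', '0.01', '0.02', '0.03', '0.04', '0.04', '0.04', '0.06', '0.00', '0.00', '0.00']
0.8 [' -- ', ' -- ', ' -- ', ' -- ', '0.11', '0.18', '0.14', '0.17', '0.29', '0.21', '0.22', '0.22', '0.15']
top tcp (np.float64(-124.010778
[... 325 characters left out ...]
.00', '-0.00', '0.00', '0.01', '0.03', '0.04']
0.3 [' -- ', ' -- ', '0.03', '0.14', '0.01', '0.00', '0.00', '0.00', '0.00', '0.01', '0.03', '0.03', '0.02']
0.4 [' -- ', ' -- ', '0.04', '0.00', '0.00', '0.01', '0.11', '0.10', '0.10', '0.11', '0.12', '0.11', '0.01']
0.5 [' -- ', ' -- ', '0.06', '0.04', '0.40', '0.00', '0.11', '0.10', '0.01', '0.08', '0.11', '0.11', '0.00']
0.6 [' -- ', ' -- ', '0.07', '0.20', '0.40', '0.00', '0.00', '0.02', '0.00', '0.02', '0.01', '0.02', '0.01']
0.7 [' -- ', ' -- ', '0.09', '0.08', '0.03', '0.03', '0.04', '0.04', '0.04', '0.05', '0.01', '0.00', '0.01']
0.8 [' -- ', ' -- ', '0.16', '0.30', '0.23', '0.19', '0.13', '0.17', '0.24', '0.21', '0.22', '0.22', '0.24']
```

View pics/topz.png

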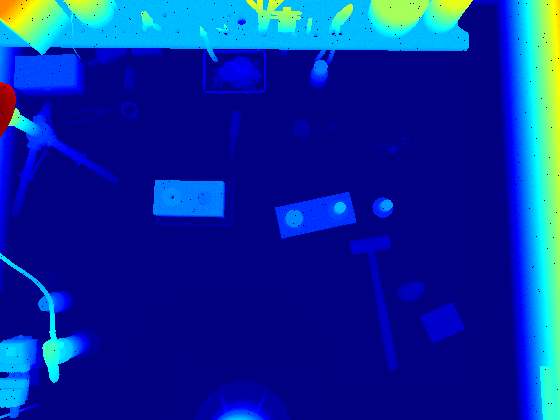

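View pics/side_bl.png

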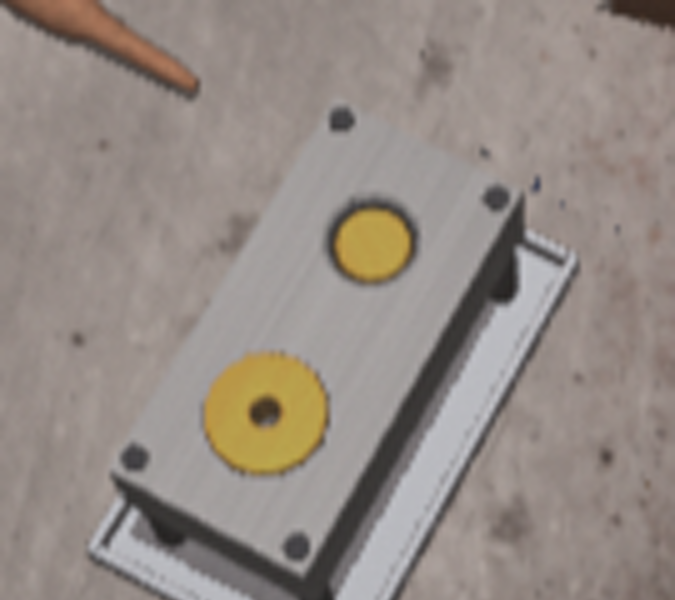

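```bash
python3 - <<'E'
from h import *
for n in ('side','top'):
    W=np.load(n+'W.npy').reshape(-1,3); r=np.hypot(W[:,0],W[:,1])
    m=(W[:,2]>.12)&(W[:,2]<.8)&(W[:,0]>0.05)&(W[:,0]<.8)&(r>.3)
    p=W[m]; 
    for zl,zh in [(.12,.16),(.16,.2),(.2,.25),(.25,.3),(.3,.36),(.36,.5),(.5,.8)]:
        q=p[(p[:,2]>zl)&(p[:,2]<zh)]
        cells={}
        for a in q: cells[(round(a[0]/.05)*5,round(a[1]/.05)*5)]=cells.get((round(a[0]/.05)*5,round(a[1]/.05)*5),0)+1
        print(n,zl,zh,{k:v for k,v in sorted(cells.items()) if v>8})
E
```

```text
side 0.12 0.16 {(15, -60): 49, (20, -60): 406, (25, -60): 396, (30, -60): 379, (35, -60): 373, (40, -60): 373, (45, -60): 352, (50, -60): 317, (50, -20): 63, (55, -60): 155, (60, -60): 14}
side 0.16 0.2 {(20, -60): 383, (25, -60): 446, (30, -60): 418, (35, -60): 409, (40, -60): 368, (45, -60): 181, (50, -60): 17}
side 0.2 0.25 {(20, -60): 238, (25, -60): 611, (30, -60): 479, (35, -60): 221, (40, -60): 22}
side 0.25 0.3 {(20, -60): 20, (25, -60): 132}
side 0.3 0.36 {}
side 0.36 0.5 {(55, 35): 30, (55, 40): 658, (60, 35): 617, (60, 40): 1177, (65, 35): 98}
side 0.5 0.8 {}
top 0.12 0.16 {(10, -60): 66, (10, 45): 378, (10, 50): 72, (15, -60): 74, (15, 35): 200, (15, 40): 16, (15, 45): 320, (15, 50): 91, (20, -60): 272, (20, 35): 313, (20, 40): 9, (20, 45): 242, (20, 50): 92, (25, -60): 272, (25, 35): 30, (25, 40): 102, (30, -60): 261, (30, 40): 128, (35, -60): 257, (35, 45): 119, (35, 50): 40, (40, -60): 251, (40, 50): 23, (45, -60): 251, (50, -60): 255, (50, -20): 81, (55, -60): 242, (60, -60): 233, (65, -60): 231, (65, 45): 113, (65, 50): 25, (70, -60): 220, (75, -60): 222, (80, -60): 107}
top 0.16 0.2 {(10, -60): 331, (15, -60): 450, (15, 35): 20, (20, -60): 269, (20, 35): 263, (20, 40): 44, (25, -60): 268, (30, -60): 296, (35, -60): 289, (40, -60): 289, (45, -60): 276, (50, -60): 273, (55, -60): 265, (60, -60): 266, (65, -60): 257, (65, 45): 116, (70, -60): 248, (75, -60): 248, (80, -60): 120}
top 0.2 0.25 {(30, -60): 20, (35, -60): 61, (40, -60): 108, (45, -60): 151, (50, -60): 190, (55, -60): 237, (60, -60): 278, (65, -60): 312, (65, 45): 35, (70, -60): 356, (75, -60): 352, (80, -60): 173}
top 0.25 0.3 {(75, -60): 40, (80, -60): 36}
top 0.3 0.36 {}
top 0.36 0.5 {(55, 35): 17, (60, 35): 347, (65, 35): 141, (65, 40): 104}
top 0.5 0.8 {}
```

View pics/side_ej.png

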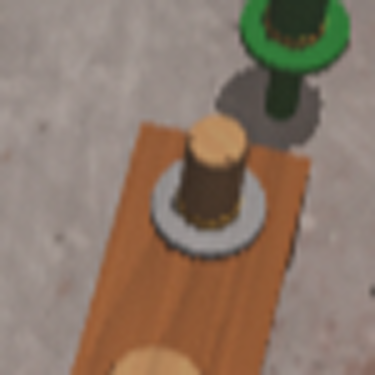

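>>> {"op": "drive_tool", "data": {
  "plan": [
    [[-0.05,0.05,-0.03],10,0],
    [[-0.09,0.09,-0.035],20,0],
    [[-0.135,0.135,-0.035],30,0],
    [[-0.18,0.18,-0.035],40,0],
    [[-0.22,0.22,-0.035],48,0]
  ]
}}

```text
t: 1.62
tool_pos: [0.3116, 0.3698, 0.2917]
orientation: [0.969, 0.246, 0.0, -0.0]
ft_force: [0.9, 0.5, 1.4]
width: 0.0854
```

>>> {"op": "drive_tool", "data": {
  "plan": [
    [[0.0,0.06,0],9,0],
    [[0.0,0.12,0],18,0],
    [[0.0,0.18,0],27,0],
    [[-0.005,0.24,0],28.7,0],
    [[-0.01,0.3,0],28.7,0]
  ]
}}

```text
t: 2.25
tool_pos: [0.4467, 0.1018, 0.2917]
orientation: [1.0, 0.0, 0.001, -0.001]
ft_force: [0.6, 0.2, -0.1]
width: 0.0853
```

```bash
cat >> h.py <<'E'
from scipy.spatial.transform import Rotation as R_
def wristT(s,P):
    T=np.eye(4); T[:3,:3]=R_.from_quat(s['orientation']).as_matrix(); T[:3,3]=s['tool_pos']
    return T@P['T_tool_cam']
def wray(P,T,u,v):
    x=(u-P['cx'])/P['fx']; y=(v-P['cy'])/P['fy']; th=np.hypot(x,y); k=np.sin(th)/max(th,1e-9)
    d=np.array([x*k,-y*k,-np.cos(th)]); return T[:3,3],T[:3,:3]@d
def wpt(P,T,u,v,z):
    o,d=wray(P,T,u,v); return o+d*(z-o[2])/d[2]
def wproj(P,T,X):
    c=np.linalg.inv(T)@np.r_[X,1]; a=np.array([c[0],-c[1],-c[2]]); r=np.hypot(a[0],a[1]); th=np.arctan2(r,a[2])
    return P['cx']+P['fx']*th*a[0]/r, P['cy']+P['fy']*th*a[1]/r
E
python3 - <<'E'
from h import *
s=sensors.observe(); print(s['tool_pos'],s['orientation'])
a,d=viewer.grab_frame('wrist'); save('w1',a); np.save('w1.npy',d)
P=viewer.camera_params('wrist'); print(P); T=wristT(s,P); np.save('w1T.npy',T)
for n,X in dict(plug=(.513,.0888,.1),guide=(.513,.158,.106),ej=(.493,-.204,.122)).items(): print(n,wproj(P,T,X))
E
```

```text
[0.44668173 0.1018293  0.29170983] [ 9.99999696e-01  4.79350474e-05  5.81563379e-04 -5.17245400e-04]
{'fx': 325.19226210127806, 'fy': 325.19226210127806, 'cx': 277.3941078983855, 'cy': 212.80961352883583, 'T_tool_cam': array([[ 9.99998780e-01, -8.68853793e-04, -1.29802120e-03,
         3.76259962e-05],
       [-1.20725046e-03, -9.57228429e-01, -2.89330741e-01,
        -7.49620164e-02],
       [-9.91116686e-04,  2.89331955e-01, -9.57228310e-01,
        -1.18299614e-01],
       [ 0.00000000e+00,  0.00000000e+00,  0.00000000e+00,
         1.00000000e+00]])}
plug (np.float64(342.70397584095974), np.float64(207.60326710677575))
guide (np.float64(347.088519335363), np.float64(138.85565094015948))
ej (np.float64(310.2894228008137), np.float64(417.15768182289503))
```

View pics/w1.png

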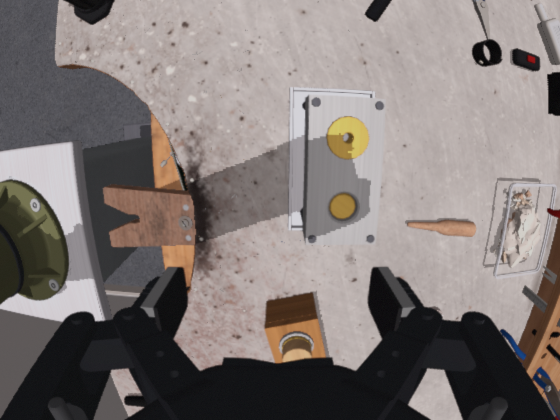

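```bash
python3 - <<'E'
from h import *
P=viewer.camera_params('wrist'); T=np.load('w1T.npy'); a=cv2.imread('pics/w1.png')
hsv=cv2.cvtColor(a,cv2.COLOR_BGR2HSV)
m=cv2.inRange(hsv,(18,100,60),(35,255,255)); 
n,l,st,c=cv2.connectedComponentsWithStats(m)
for i in range(1,n):
    if st[i,4]>150 and 280<c[i,0]<400 and 90<c[i,1]<260: print(st[i],c[i],wpt(P,T,*c[i],.106),wpt(P,T,*c[i],.095))
for p in [(316,102),(379,105),(312,239),(370,239)]: print(wpt(P,T,*p,.104))
cv2.imwrite('pics/w1c.png',cv2.resize(a[85:255,280:400],None,fx=4,fy=4)[:600])
# depth block edge
d=np.load('w1.npy')
E
```

```text
[ 327  116   42   43 1336] [347.36077844 137.4011976 ] [0.51322127 0.15939506 0.106     ] [0.51563214 0.1587702  0.095     ]
[329 193  26  26 512] [342.0546875  205.70703125] [0.51094678 0.09243724 0.106     ] [0.51327537 0.08939026 0.095     ]
[0.48306475 0.19198449 0.104     ]
[0.54428075 0.19212117 0.104     ]
[0.48247599 0.05678843 0.104     ]
[0.54364602 0.05612978 0.104     ]
```

View pics/w1c.png

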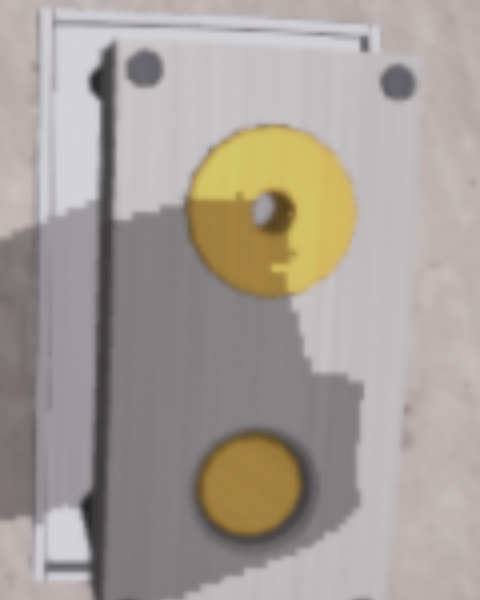

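>>> {"op": "drive_tool", "data": {
  "plan": [
    [[0.01,0.0625,0],0,0],
    [[0.02,0.125,0],0,0],
    [[0.03,0.187,0],0,0],
    [[0.04,0.249,0.02],0,0],
    [[0.046,0.302,0.04],0,0]
  ]
}}

```text
t: 2.92
tool_pos: [0.4928, -0.1997, 0.2517]
orientation: [1.0, 0.001, 0.002, -0.0]
ft_force: [-0.2, -0.0, 0.0]
width: 0.085
```

```bash
python3 - <<'E'
from h import *
s=sensors.observe(); print(s['t'],s['tool_pos'],s['orientation'])
a,d=viewer.grab_frame('wrist'); save('w2',a)
P=viewer.camera_params('wrist'); T=wristT(s,P); np.save('w2T.npy',T)
print(wproj(P,T,(.493,-.204,.122)))
for l in ('ejector_grip','ejector_shoulder'):
    for r in mark_of(l,'wrist')[:2]:
        v,u=np.array(r['at'])*[420,560]; print(l,r['p'],u,v,wpt(P,T,u,v,.099 if 'grip' in l else .07))
r=outline_of('ejector','wrist')
for q in r[:2]: print(q['p'],q['rect'])
E
```

```text
2.925 [ 0.49284672 -0.19974099  0.25173554] [ 9.99998513e-01  5.94175791e-04  1.58156073e-03 -3.46297834e-04]
(np.float64(276.59141052823725), np.float64(217.99093838555586))
ejector_grip 0.92 283.024 303.702 [ 0.49947902 -0.29953652  0.099     ]
ejector_grip 0.58 281.792 212.898 [ 0.49757502 -0.20667668  0.099     ]
ejector_shoulder 0.71 277.088 200.088 [ 0.49356431 -0.20268078  0.07      ]
ejector_shoulder 0.7 249.984 96.306 [ 0.46876431 -0.10501994  0.07      ]
0.82 [0.4755, 0.6167, 0.0691, 0.1593]
0.58 [0.4534, 0.4279, 0.0877, 0.1238]
```

View pics/w2.png

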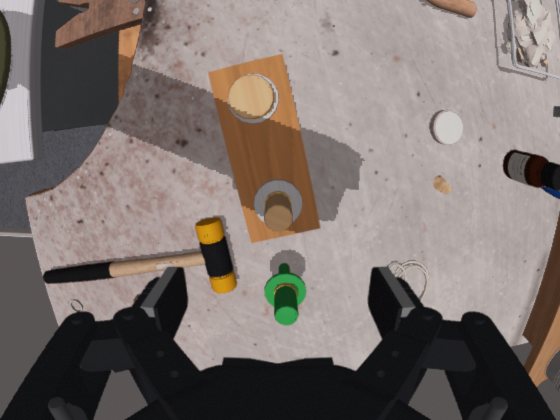

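```bash
python3 - <<'E'
from h import *
P=viewer.camera_params('wrist'); T=np.load('w2T.npy'); a=cv2.imread('pics/w2.png')
cv2.imwrite('pics/w2c.png',cv2.resize(a[170:245,240:320],None,fx=7,fy=7,interpolation=cv2.INTER_CUBIC))
for p,z in [((278.5,218.5),.122),((278,203),.076)]: print(wpt(P,T,*p,z))
E
```

```text
[ 0.49452979 -0.20442649  0.122     ]
[ 0.49440144 -0.20394102  0.076     ]
```

View pics/w2c.png

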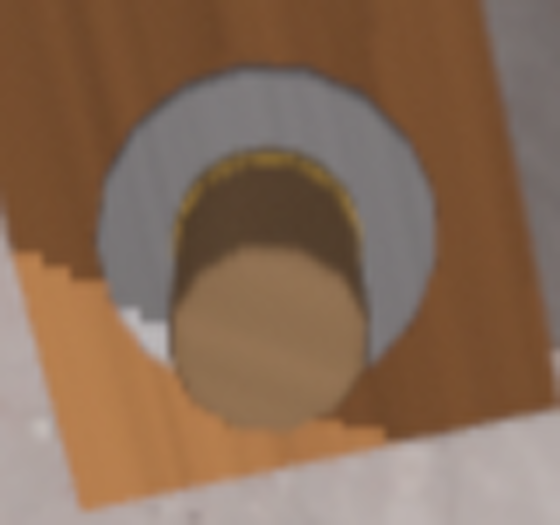

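>>> {"op": "drive_tool", "data": {
  "plan": [
    [[0.001,0.0045,0.04],0,0],
    [[0.001,0.0045,0.08],0,0],
    [[0.001,0.0045,0.115],0,0],
    [[0.001,0.0045,0.1425],0,0],
    [[0.001,0.0045,0.1425],0,0]
  ]
}}

```text
t: 3.75
tool_pos: [0.4925, -0.2, 0.1075]
orientation: [1.0, 0.002, -0.002, -0.001]
ft_force: [1.0, 0.3, -0.6]
width: 0.0851
```

```bash
python3 - <<'E'
from h import *
s=sensors.observe(); print(s['t'],s['tool_pos'],s['ft_force'])
a,d=viewer.grab_frame('wrist'); save('w3',a)
E
```

```text
3.75 [ 0.49253428 -0.19996474  0.10749845] [ 1.02050277  0.2831654  -0.59488164]
```

View pics/w3.png

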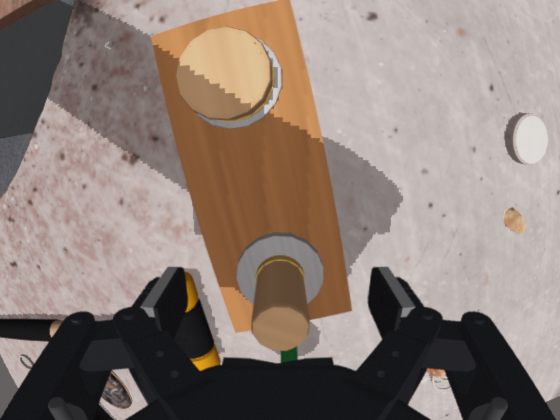

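>>> {"op": "drive_tool", "data": {
  "plan": [
    [[0.0015,0.004,-0.002],0,0],
    [[0.0015,0.004,-0.002],0,0.5],
    [[0.0015,0.004,-0.002],0,1],
    [[0.0015,0.004,-0.002],0,1],
    [[0.0015,0.004,-0.002],0,1]
  ],
  "grip_force": 80
}}

```text
t: 4.42
tool_pos: [0.495, -0.2068, 0.1112]
orientation: [1.0, 0.0, 0.0, -0.0]
ft_force: [0.2, 0.1, 2.1]
width: 0.0222
```

>>> {"op": "drive_tool", "data": {
  "plan": [
    [[0,0,0],0,1],
    [[0,0,0],0,1],
    [[0,0,0],0,1]
  ]
}}

```text
t: 4.8
tool_pos: [0.495, -0.2068, 0.1112]
orientation: [1.0, 0.0, 0.0, -0.0]
ft_force: [0.2, 1.3, 4.8]
width: 0.0223
```

>>> {"op": "drive_tool", "data": {
  "plan": [
    [[0,0,-0.02],0,1],
    [[0,0,-0.06],0,1],
    [[0,0,-0.1],0,1],
    [[0,0,-0.14],0,1],
    [[0,0,-0.15],0,1]
  ]
}}

```text
t: 5.42
tool_pos: [0.4956, -0.2076, 0.2637]
orientation: [1.0, -0.0, 0.002, 0.0]
ft_force: [-0.0, -0.7, -0.9]
width: 0.0224
```

```bash
python3 - <<'E'
from h import *
s=sensors.observe(); print(s['t'],s['tool_pos'],s['ft_force'],s['width'])
a,d=viewer.grab_frame('wrist'); save('w4',a)
a,d=viewer.grab_frame('side'); save('s4',a)
E
```

```text
5.425 [ 0.49558624 -0.20756191  0.26374167] [-0.023528   -0.70233893 -0.91346124] 0.022359168322359815
```

View pics/w4.png

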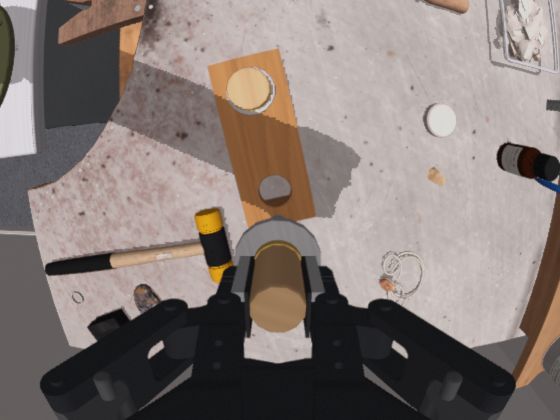

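View pics/s4.png

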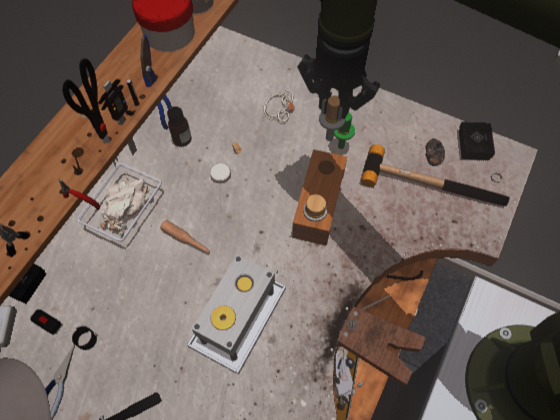

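```bash
python3 - <<'E'
from h import *
P=viewer.camera_params('wrist'); T=P['T_tool_cam']
for dy in (0,-.0015,-.003):
  th=np.linspace(0,2*np.pi,73)
  c=np.array([wproj(P,T,(.023*np.cos(t),dy+.023*np.sin(t),.0352)) for t in th])
  print(dy,'top row',c[:,1].min(),'cols',c[:,0].min(),c[:,0].max(), c[c[:,0].argmin(),1],'tip',wproj(P,T,(0,dy,.099)))
  c=np.array([wproj(P,T,(.012*np.cos(t),dy+.012*np.sin(t),.0352-.046)) for t in th])
  print('  handle top rows',c[:,1].min(),c[:,1].max(),'cols',c[:,0].min(),c[:,0].max())
a=cv2.imread('pics/w4.png'); cv2.imwrite('pics/w4c.png',cv2.resize(a[205:345,205:350],None,fx=4,fy=4,interpolation=cv2.INTER_CUBIC))
E
```

```text
0 top row 223.50408246655937 cols 233.09743708375862 320.5810646826047 261.31299705438266 tip (np.float64(276.8905841013387), np.float64(225.38166969013287))
  handle top rows 289.6604123929243 338.549545373055 cols 246.5821112523992 306.96625451587437
-0.0015 top row 220.6445750212412 cols 232.95314790688565 320.7286154130406 258.72443274204204 tip (np.float64(276.8921344956486), np.float64(223.3713614684972))
  handle top rows 286.26127138997833 335.7880823076051 cols 246.4173062716657 307.13347922800614
-0.003 top row 217.7684385079351 cols 232.8097967072275 320.87529709927514 256.11669066215757 tip (np.float64(276.8937040585612), np.float64(221.35261496257917))
  handle top rows 282.82100914712333 332.9888224743796 cols 246.25195104448773 307.30070132589367
```

View pics/w4c.png

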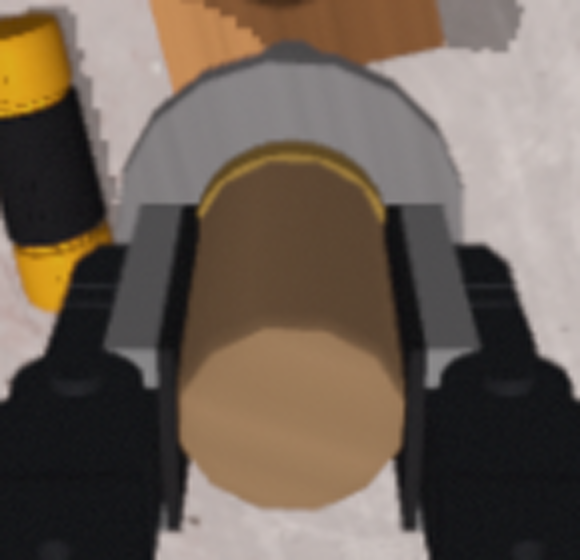

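>>> {"op": "drive_tool", "data": {
  "plan": [
    [[0.003,-0.06,0],0,1],
    [[0.006,-0.12,0],0,1],
    [[0.01,-0.18,0],0,1],
    [[0.015,-0.24,0],0,1],
    [[0.017,-0.294,0],0,1]
  ]
}}

```text
t: 6.15
tool_pos: [0.5103, 0.0894, 0.2588]
orientation: [1.0, 0.001, -0.001, 0.0]
ft_force: [0.7, -0.3, -1.7]
width: 0.0226
```

>>> {"op": "drive_tool", "data": {
  "plan": [
    [[0,0,0.01],0,1],
    [[0,0,0.015],0,1],
    [[0,0,0.02],0,1]
  ]
}}

```text
t: 6.52
tool_pos: [0.5112, 0.0853, 0.2398]
orientation: [1.0, -0.001, -0.001, 0.0]
ft_force: [-0.3, -0.5, -1.4]
width: 0.0222
```

```bash
python3 - <<'E'
from h import *
s=sensors.observe(); print(s['t'],s['tool_pos'],s['ft_force'],s['width'])
a,d=viewer.grab_frame('wrist'); save('w5',a)
P=viewer.camera_params('wrist'); T=wristT(s,P)
print('plug pred',wproj(P,T,(.513,.0891,.095)),'guide',wproj(P,T,(.513,.159,.106)),'tip',wproj(P,P['T_tool_cam'],(0,-.0025,.099)))
hsv=cv2.cvtColor(a,cv2.COLOR_RGB2HSV); m=cv2.inRange(hsv,(18,100,60),(35,255,255)); n,l,st,c=cv2.connectedComponentsWithStats(m)
for i in range(1,n):
    if st[i,4]>300: print(st[i],c[i],wpt(P,T,*c[i],.106))
a,d=viewer.grab_frame('side'); save('s5',a[170:390,150:330].repeat(3,0).repeat(3,1)[:600])
E
```

```text
6.525 [0.51124967 0.08527266 0.23982035] [-0.32199637 -0.46236057 -1.40702202] 0.02217799709934133
plug pred (np.float64(279.21839917377935), np.float64(203.08250087241117)) guide (np.float64(279.2609427292568), np.float64(118.80645827029248)) tip (np.float64(276.9012764426261), np.float64(222.02390012206888))
[ 254   93   53   52 2018] [280.18136769 118.56392468] [0.51370368 0.15918797 0.106     ]
[264 188  32  30 772] [279.59585492 202.08160622] [0.51324571 0.09291016 0.106     ]
```

View pics/w5.png

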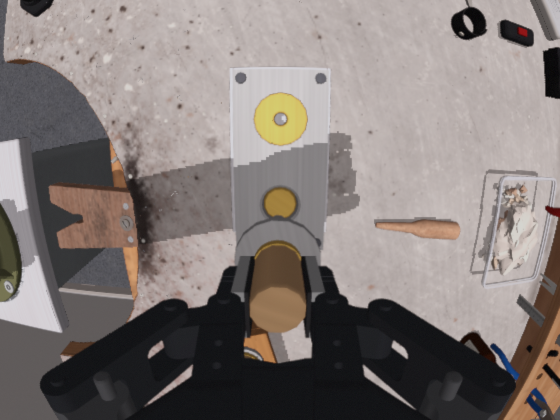

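View pics/s5.png

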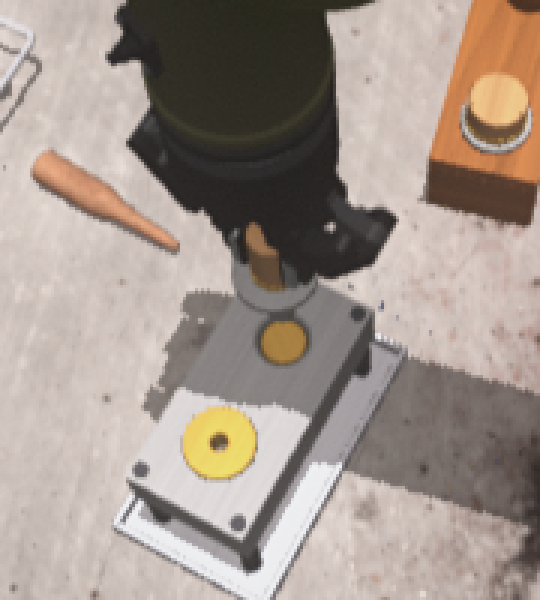

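>>> {"op": "drive_tool", "data": {
  "plan": [
    [[0.002,-0.0015,0.01],0,1],
    [[0.002,-0.0015,0.02],0,1],
    [[0.002,-0.0015,0.03],0,1],
    [[0.002,-0.0015,0.036],0,1],
    [[0.002,-0.0015,0.036],0,1]
  ]
}}

```text
t: 7.25
tool_pos: [0.5132, 0.0887, 0.2042]
orientation: [1.0, 0.0, -0.0, 0.0]
ft_force: [-0.0, -0.5, -1.6]
width: 0.0221
```

```bash
python3 - <<'E'
from h import *
s=sensors.observe(); print(s['t'],s['tool_pos'],s['ft_force'],s['width'])
a,d=viewer.grab_frame('side'); save('s6',a[170:390,150:330].repeat(3,0).repeat(3,1)[:600])
E
```

```text
7.25 [0.51320539 0.08871095 0.20422718] [-0.02394741 -0.50002102 -1.61408431] 0.022127366327340296
```

View pics/s6.png

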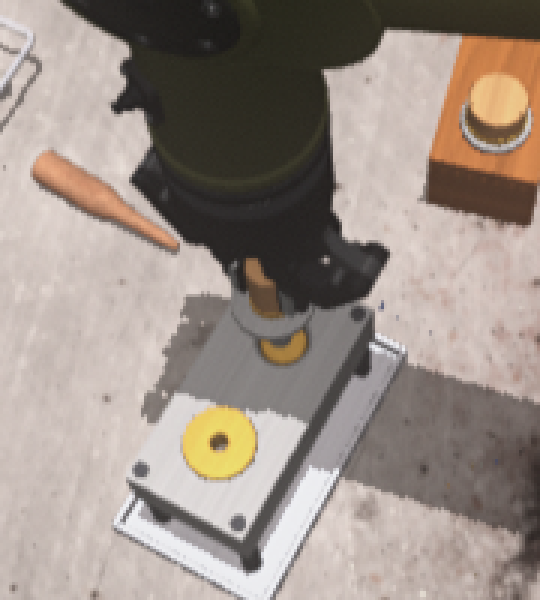

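>>> {"op": "drive_tool", "data": {
  "plan": [
    [[0,0.0015,0.004],0,1],
    [[0,0.0015,0.008],0,1],
    [[0,0.0015,0.011],0,1],
    [[0,0.0015,0.014],0,1],
    [[0,0.0015,0.017],0,1]
  ]
}}

```text
t: 7.92
tool_pos: [0.5151, 0.0879, 0.1912]
orientation: [1.0, 0.0, 0.001, -0.001]
ft_force: [-5.7, 0.2, 22.0]
width: 0.0225
```

```bash
python3 - <<'E'
from h import *
for i in range(2):
    s=sensors.observe(); print(s['t'],s['tool_pos'],s['ft_force'],s['moment'],s['width'])
    a,d=viewer.grab_frame('wrist' if i==0 else 'side'); save('%d7'%i,a)
    if i: save('s7',a[170:390,150:330].repeat(3,0).repeat(3,1)[:600])
s=sensors.observe(); print(s['t'],s['tool_pos'],s['ft_force'],s['moment'],s['width'])
E
```

```text
7.925 [0.5150599  0.08785439 0.19123619] [-5.7294262   0.22937796 22.02324148] [-0.17003275  1.67919307  0.02148389] 0.02248543941032798
7.975 [0.51491298 0.08773946 0.19084188] [-2.84932168  0.18553239 12.47876488] [-0.07134766  0.91368753  0.05495701] 0.02212826643863648
8.025 [0.51488009 0.08766783 0.19061904] [-2.30243396 -0.62301646 12.17359205] [-0.06241476  0.81681199  0.00600642] 0.022294848994660027
```

View pics/s7.png

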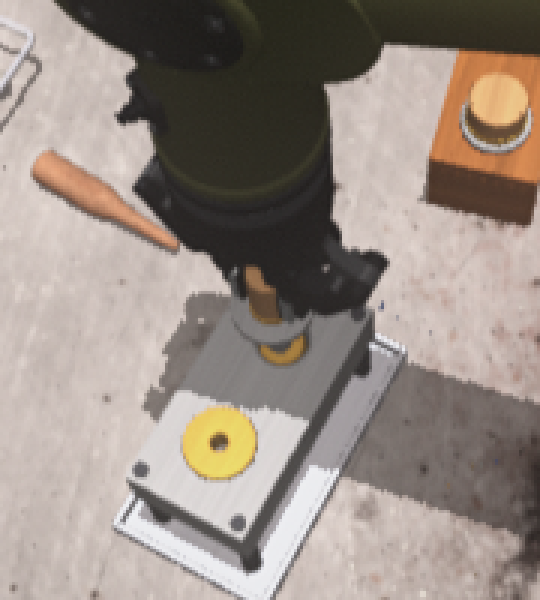

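View pics/07.png

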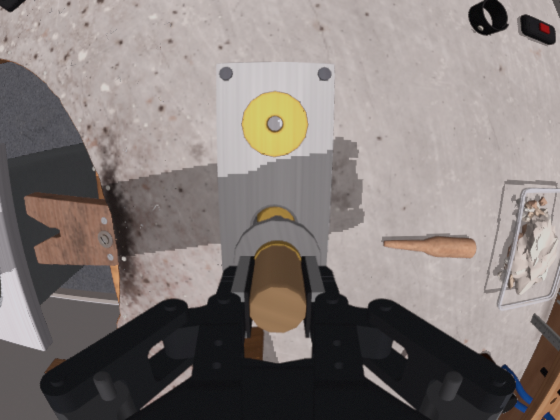

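>>> {"op": "drive_tool", "data": {
  "plan": [
    [[-0.001,0.001,0.003],0,1],
    [[-0.001,0.001,0.006],0,1],
    [[-0.001,0.001,0.009],0,1],
    [[-0.001,0.001,0.012],0,1],
    [[-0.001,0.001,0.015],0,1]
  ]
}}

```text
t: 8.65
tool_pos: [0.5145, 0.0873, 0.1752]
orientation: [1.0, 0.0, 0.002, -0.001]
ft_force: [-0.8, 0.3, 10.1]
width: 0.0222
```

```bash
python3 - <<'E'
from h import *
s=sensors.observe(); print(s['t'],s['tool_pos'],s['ft_force'],s['moment'],s['width'])
a,d=viewer.grab_frame('wrist'); save('w8',a)
s=sensors.observe(); print(s['t'],s['tool_pos'],s['ft_force'],s['moment'],s['width'])
E
```

```text
8.65 [0.51453183 0.08727607 0.17521782] [-0.7962954   0.31124406 10.08660743] [0.23288154 0.19085284 0.01620127] 0.022188260269460698
8.7 [0.51427552 0.0872375  0.17454992] [1.40245318 1.24535883 1.76326993] [ 0.28534374 -0.27046735 -0.09424054] 0.022265715222192964
```

View pics/w8.png

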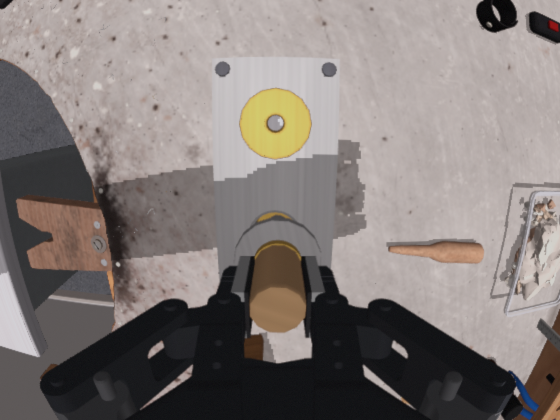

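>>> {"op": "drive_tool", "data": {
  "plan": [
    [[-0.001,0,0.003],0,1],
    [[-0.001,0,0.006],0,1],
    [[-0.001,0,0.009],0,1],
    [[-0.001,0,0.012],0,1],
    [[-0.001,0,0.015],0,1]
  ]
}}

```text
t: 9.32
tool_pos: [0.5109, 0.0861, 0.157]
orientation: [1.0, 0.0, -0.001, 0.0]
ft_force: [0.3, -0.3, -0.4]
width: 0.0225
```

>>> {"op": "drive_tool", "data": {
  "plan": [
    [[0.0015,0,0.004],0,1],
    [[0.0015,0,0.008],0,1],
    [[0.0015,0,0.011],0,1],
    [[0.0015,0,0.013],0,1],
    [[0.0015,0,0.014],0,1]
  ]
}}

```text
t: 9.95
tool_pos: [0.513, 0.0863, 0.1437]
orientation: [1.0, 0.0, -0.0, -0.0]
ft_force: [-0.9, -1.0, -1.1]
width: 0.0223
```

```bash
python3 - <<'E'
from h import *
s=sensors.observe(); print(s['t'],s['tool_pos'],s['ft_force'],s['moment'],s['width'])
a,d=viewer.grab_frame('wrist'); save('w9',a)
a,d=viewer.grab_frame('side'); save('s9',a[170:390,150:330].repeat(3,0).repeat(3,1)[:600])
s=sensors.observe(); print(s['t'],s['tool_pos'],s['ft_force'],s['moment'],s['width'])
E
```

```text
9.95 [0.51302568 0.08627027 0.14370882] [-0.8562179  -0.96595291 -1.13249466] [-0.01430081  0.03588393  0.0259779 ] 0.02231711421527189
10.05 [0.51305265 0.08629022 0.14380232] [-1.24816394 -0.05406498 -1.27382534] [ 0.0005016  -0.04308469 -0.01477214] 0.022270057741941105
```

View pics/w9.png

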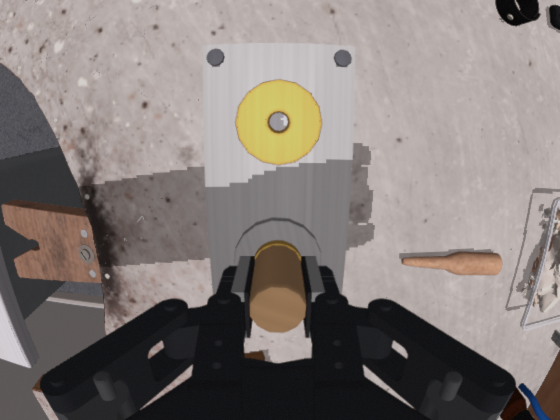

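View pics/s9.png

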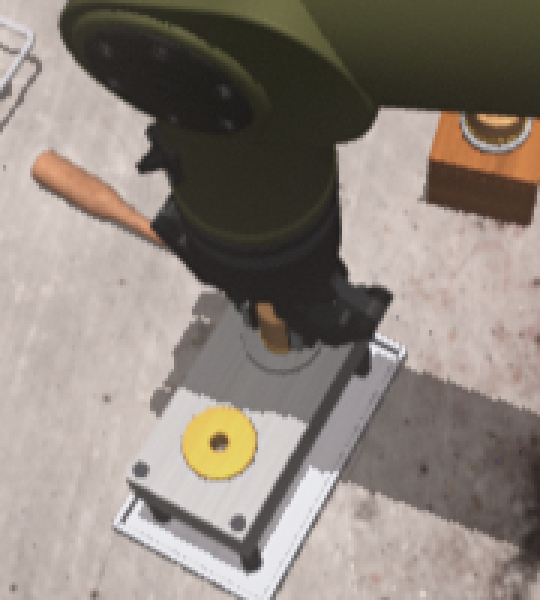

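>>> {"op": "drive_tool", "data": {
  "plan": [
    [[0,0,0.001],0,1],
    [[0,0,0.002],0,1],
    [[0,0,0.003],0,1],
    [[0,0,0.004],0,1],
    [[0,0,0.004],0,1]
  ]
}}

```text
t: 10.68
tool_pos: [0.5132, 0.0863, 0.1412]
orientation: [1.0, 0.0, -0.0, -0.0]
ft_force: [-4.6, -0.1, 8.9]
width: 0.0224
```

>>> {"op": "drive_tool", "data": {
  "plan": [
    [[0,0,-0.001],0,1],
    [[0,0,-0.001],0,0.6],
    [[0,0,-0.001],0,0.3],
    [[0,0,-0.001],0,0.1],
    [[0,0,-0.001],0,0.1]
  ],
  "grip_force": 20
}}

```text
t: 11.3
tool_pos: [0.5131, 0.0863, 0.1408]
orientation: [1.0, 0.0, 0.0, 0.0]
ft_force: [0.3, 0.4, 0.4]
width: 0.0768
```

```bash
python3 - <<'E'
from h import *
s=sensors.observe(); print(s['t'],s['tool_pos'],s['ft_force'],s['moment'],s['width'])
a,d=viewer.grab_frame('wrist'); save('w10',a)
E
```

```text
11.3 [0.51306633 0.08627519 0.14075806] [0.25887281 0.40117038 0.40549553] [ 0.02853644  0.01077357 -0.0572613 ] 0.07678660516506171
```

View pics/w10.png

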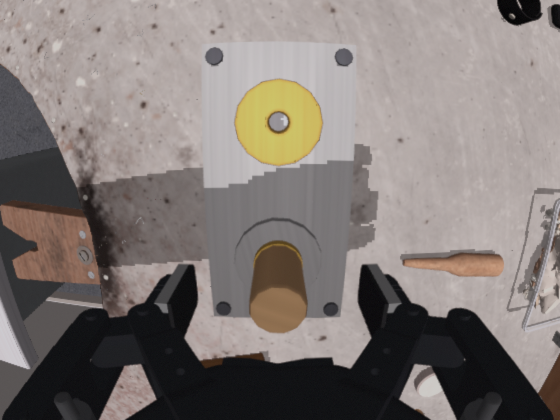

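The jaws are clear of the handle at (278,290), and the rod stands upright in the bore. Next I back straight up.

>>> {"op": "drive_tool", "data": {
  "plan": [
    [[0,0,-0.02],0,0],
    [[0,0,-0.06],0,0],
    [[0,0,-0.11],0,0],
    [[0,0,-0.16],0,0],
    [[-0.02,0,-0.17],0,0]
  ]
}}

```text
t: 11.98
tool_pos: [0.4951, 0.0862, 0.3145]
orientation: [1.0, -0.0, 0.003, -0.001]
ft_force: [0.5, 0.3, -0.7]
width: 0.0856
```

>>> {"op": "drive_tool", "data": {
  "plan": [
    [[-0.03,0.06,0],0,0],
    [[-0.06,0.12,0],0,0],
    [[-0.06,0.16,0],0,0],
    [[-0.06,0.16,0],0,0]
  ]
}}

```text
t: 12.48
tool_pos: [0.4325, -0.0779, 0.3113]
orientation: [1.0, -0.004, 0.001, -0.001]
ft_force: [0.1, 0.8, -0.0]
width: 0.0852
```

```bash
python3 - <<'E'
from h import *
s=sensors.observe(); print(s['t'],s['tool_pos'],s['ft_force'],s['width'])
a,d=viewer.grab_frame('wrist'); save('w11',a)
a,d=viewer.grab_frame('side'); save('s11',cv2.resize(a[230:390,160:320],None,fx=3.7,fy=3.7,interpolation=cv2.INTER_CUBIC))
P=viewer.camera_params('side')
v,u=np.mgrid[0:420,0:560]; c=np.stack([(u-P['cx'])/P['fx']*d,-(v-P['cy'])/P['fy']*d,-d,np.ones_like(d)],-1); W=(c@P['T'].T)[...,:3]
m=(np.abs(W[...,0]-.513)<.06)&(np.abs(W[...,1]-.09)<.05)&(d>0)
for z0,z1 in [(.102,.109),(.115,.14),(.145,.16)]:
    q=W[m&(W[...,2]>z0)&(W[...,2]<z1)]; print(z0,len(q),np.median(q,0),(q.min(0)+q.max(0))/2,np.ptp(q,axis=0))
print(viewer.grab_frame('top')[0].shape); a,d=viewer.grab_frame('top'); save('t11',cv2.resize(a[150:250,130:380],None,fx=3,fy=3,interpolation=cv2.INTER_CUBIC))
E
```

```text
12.475 [ 0.43253056 -0.07790103  0.31129158] [ 0.07860948  0.81618456 -0.04337904] 0.0851697900786394
0.102 370 [0.50577801 0.09674037 0.10467725] [0.51185825 0.0962053  0.10550477] [0.07395321 0.08730079 0.00697722]
0.115 73 [0.50478383 0.09765925 0.12749405] [0.51079878 0.09064421 0.12752309] [0.01961299 0.02065361 0.02484464]
0.145 166 [0.51193516 0.0898859  0.15090432] [0.51255801 0.08945508 0.15089193] [0.02285194 0.02317334 0.01110387]
(420, 560, 3)
```

View pics/s11.png

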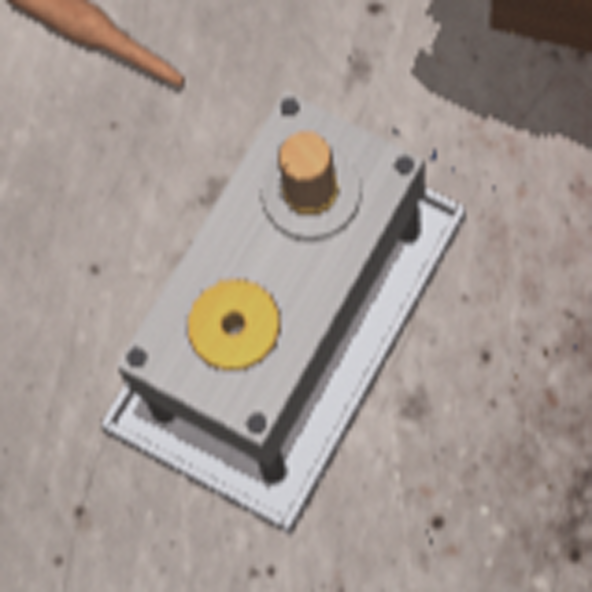

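View pics/w11.png

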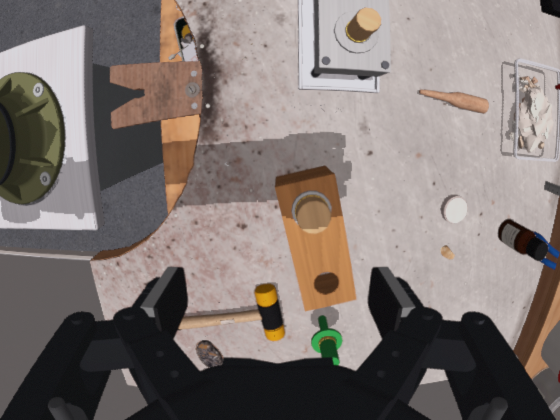

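View pics/t11.png

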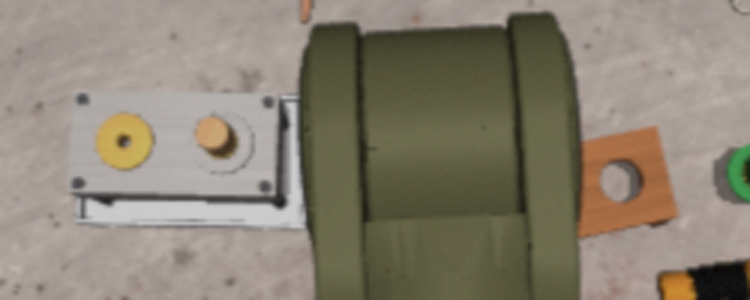

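>>> {"op": "drive_tool", "data": {
  "plan": [
    [[0.04,0.025,0],-10,0],
    [[0.08,0.05,0],-20,0],
    [[0.12,0.075,0],-30,0],
    [[0.15,0.1,0],-40,0],
    [[0.1525,0.102,0],-50,0]
  ]
}}

```text
t: 13.3
tool_pos: [0.5881, -0.1747, 0.3079]
orientation: [0.926, 0.378, -0.003, 0.001]
ft_force: [-0.9, -0.2, 0.0]
width: 0.0854
```

>>> {"op": "drive_tool", "data": {
  "plan": [
    [[0,0,0.04],-10,0],
    [[0,0,0.08],-20,0],
    [[0,0,0.12],-30,0],
    [[0,0,0.15],-40,0],
    [[0,0,0.15],-40,0]
  ]
}}

```text
t: 13.92
tool_pos: [0.5843, -0.1732, 0.1577]
orientation: [0.743, 0.669, -0.002, -0.003]
ft_force: [0.2, 0.4, 0.8]
width: 0.0851
```

```bash
python3 - <<'E'
from h import *
s=sensors.observe(); print(s['t'],s['tool_pos'],s['ft_force'],s['orientation'])
a,d=viewer.grab_frame('wrist'); save('w12',a)
P=viewer.camera_params('wrist'); T=wristT(s,P); u,v=wproj(P,T,(.513,.089,.03)); print(u,v,T[:3,3])
u,v=int(u),int(v); c=a[max(0,v-60):v+60,max(0,u-70):u+70]; c=np.clip(c.astype(float)*2,0,255).astype(np.uint8); save('w12c',cv2.resize(c,None,fx=4.5,fy=4.5,interpolation=cv2.INTER_CUBIC))
E
```

```text
13.925 [ 0.58433946 -0.17324249  0.1576592 ] [0.17566953 0.35972196 0.77399118] [ 0.74331158  0.66893572 -0.00197251 -0.00300138]
540.5845779538172 114.42831218167417 [ 0.51169115 -0.16465235  0.27647857]
```

View pics/w12c.png

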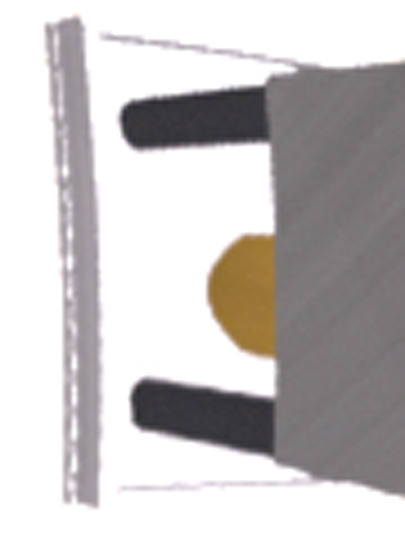

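View pics/w12.png

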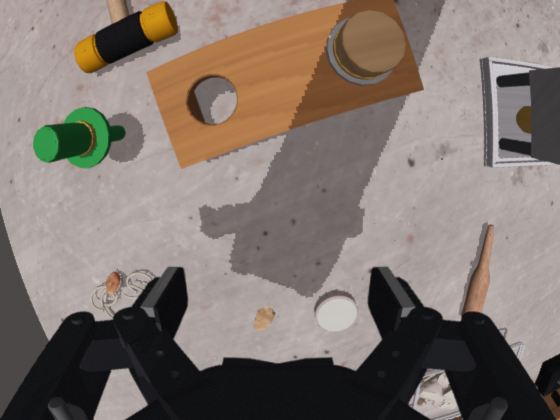

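```bash
python3 - <<'E'
from h import *
print(workorder.close_job())
E
```

```text
the job is handed in; nothing more can be done
None
```

I took the ejector rod from the rack and pressed it straight down through the plug's bore until the plug dropped out. Its shoulder came to rest on the block, and I let go and handed the job in at about 14 s of the 32 s allowed. The system reports no verdict.

**Pressing force:** the highest reading was about 22 N, at first contact with the plug. That is a little over the quoted 6 to 15 N but well under the limits. It fell back to about zero before the shoulder came down, and the shoulder seated at about 9 N.

**Last checks:**
- **Plug:** the wrist camera shows it in the catch tray under the block.
- **Rod:** it stands upright at about (0.512, 0.090). Depth readings put its handle top at about 0.151 m and its shoulder top at about 0.105 m, against 0.152 m and 0.106 m expected when fully seated.
- **Other parts:** the flanged guide, the stubby punch and the green look-alike look unmoved.
- **Gripper:** it is open and touching nothing.

**Disagreements, none of which affected the result:**
- The side and top cameras differed by about 3.5 mm in y; I settled that with the wrist camera.
- The finger opening read 22.3 mm on the 24 mm handle.
- Small moves were off by a few millimetres and were corrected as I went.

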